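Start a chocolate melt with the clip-on thermometer

ROBOT

A 6-joint arm with a two-finger parallel gripper is mounted at the origin on the work surface. World frame = base frame: x ahead of the robot, y to its left, z up, the work surface at z = 0. Lengths are in m, angles in rad, forces in N, time in s.
With the tool pointing down it reaches from about 0.35 to 0.725 m from the base axis. Payload 6 kg.
Tool frame: the origin (TCP) lies midway between the tips of the shut fingers; the grasp point (between the pads) lies 19 mm behind it; y points along the fingers, z is the direction in which the jaws open and shut, and the axes are right-handed (so a half turn about y gives the same grasp; the last joint's range is limited). The gripper opens to 85 mm and grips with 20 to 120 N. Pads are 22 mm wide; open, the fingers measure 114 mm over their backs; the gripper's body (76 mm by 85 mm) begins 54 mm behind the grasp point. The pads swing forward as they close: fully open they stand 13 mm farther back than shut.
Start: joints at [1.549, 0.04, 0.085, 0, -1.615, -0.334], TCP at [0.209, 0.562, 0.231] pointing down, gripper open.
Joint ranges: [-2.56, 2.56], [-1.29, 2.01], [-1.08, 1.49], [-3.29, 1.98], [-2.81, -0.18], [-2.99, 2.99]. Speed limits (rad/s): [2.57, 2.57, 3.01, 3.14, 3.14, 3.14].

INTERFACE

Orientations are given as a unit quaternion [x, y, z, w].
In Python, from station import manip gives the robot as it stands.
- The arm moves only by the tool arm_command, never from a script. Its argument "rows" is a list of rows, each a list of 7 numbers: the turn, a rotation vector about the tool's x, y, z in degrees, then the shift along the tool's x, y, z in mm, then the gripper's target within -1 to 1 (shut at 1, half-way at 0, fully open at -1). In form: [[rx, ry, rz, tx, ty, tz, claw], ...]. A call has 1 to 10 rows; each row is the pose to reach, as a shift and turn from the pose commanded when the call began, along the tool's axes at that moment; what a row does not reach only later rows make up. A row lasts 1/10 s, in which the tool goes at most 50 mm and 8.59 degrees, less where a joint would pass 70% of its speed; a pose out of reach is approached as far as the arm can. A call with a gripper value outside its range is refused whole. The fingers move at their own pace and stop on an object; the grip force is fixed at half the most. Time passes only in rows, so rows that repeat a pose let the fingers close. It gives the time, the measured TCP pose, the force and the opening at its end, in the units of the state.
- manip.state(): the state, without advancing time (a new reading comes with each control period).
- manip.get_image(name): name is "scene" or "top"; returns a dict with "image" (400x640x3 uint8, blue, green, red), "intrinsics" (3x3 intrinsics, pixels), "D" ([k1, k2, p1, p2, k3] as OpenCV has them; the pictures are not rectified), "xyz" and "orientation" of the camera in the world. Camera axes: x right, y down, z forward; pixel columns grow to the right and rows downward; lengths in m; the calibration is good to about 2 mm. A picture is of the moment at which its call begins. There is no depth.
- manip.close_job(): hands the job in, once; it reports no verdict.
The state is a dict: "t": time; "joints": joint angles; "qvel": joint speeds; "joint_efforts": joint torques, N m; "tool_pos": TCP position; "orientation": TCP orientation; "wrist_force": force on the tool from outside, world axes, zero at the start; "ft_torque": the same for the moment, N m; "width": finger opening in m.
Only numpy, scipy, OpenCV 4.12 (cv2) and the standard library are available. Lean on these libraries where they do the work, as an engineer would, in place of code of your own. Each camera call takes 0.05 s, during which the arm holds its last target. There are 200 camera calls.

TASK

Start a melt for the cookie coating: lift the lid off the chocolate melter and lay it flat on the round cork mat, then lay the dark chocolate block flat in the middle of the empty pan, dropping neither. Next squeeze the wings of the clip-on thermometer to take it off the edge of the steel tub and let it spring shut pushed well down on the rim of the melter's pan, upright, with the probe hanging inside the pan and the round dial outside; last, turn the heat knob clockwise a quarter turn to the red mark. Leave the white chocolate and the cookie jars where they are.

Things in the scene. Friction and masses are not known exactly. Their poses are not given: they have to be found in the camera images.
- pan_rim (a point): Centre of the mouth of the melter's fixed round steel pan, at rim height (134 mm above the table). Axes as melter. Pan: inner diameter 152 mm, wall 4 mm thick (its middle 78 mm from the axis), flat floor 70 mm below the rim. The clip may go anywhere on the rim, but at the front it would stand in the way of the hand at the knob.
- melter: White chocolate melter, origin on the table under the pan's axis; x points from its black control deck (front) to its back, y to its left, z up. Housing round the pan: 230 mm square, flat top 100 mm high, pan wall standing 34 mm proud of it. Deck: x from -215 to -115 mm, 230 mm wide, top 71 mm high.
- lid_knob (a point): Middle of the round black knob on the loose steel lid, z up. Knob 30 mm diameter, its top 13 mm above this point, its thinner neck begins 10 mm below. Lid 172 mm diameter; the underside of its plug (142 mm diameter, 6 mm deep) is 36 mm below this point. At the start it lies loose on the rim, plug in the pan's mouth. About 0.25 kg.
- mat: Fixed round cork mat on the table for the lid, 184 mm diameter, 8 mm thick; origin at the centre of its underside.
- dark_block_mid (a point): Centre of the loose dark-brown chocolate block, 110 mm (its x) by 55 mm (its y) by 30 mm (z, vertical), about 0.2 kg. It lies flat on a white marble board 15 mm thick, beside an ivory block of the same size, some 40 mm clear of it (along y). Which is on which side changes.
- white_block_mid (a point): Centre of the ivory (white chocolate) block of the same size on the same board: not wanted, leave alone.
- tub: Fixed open steel tub, 130 mm (x) by 120 mm (y), 120 mm tall, walls 4 mm, origin at the centre of its underside. At the start the thermometer is clipped fully home on its +y side wall, probe inside the tub, dial outside; its place along the wall varies.
- thermo_grip (a point): Pinch point midway between the wings of the clip-on thermometer, 22 mm below their tops. A black sprung clip like a clothes peg, orange wings up, red jaws down, 134 mm tall, 0.1 kg. Axes: z up, x from dial side to probe side, y along the edge. Wings 24 mm wide; 33 mm over their outer faces here when on a 4 mm wall, about 17 mm squeezed fully (about 8 N). The hinge lies 40 mm below.
- thermo_jaws (a point): Middle between the clip's upper jaw ends, 50 mm below thermo_grip, under a cross-bar: fully home, the edge it is clipped on is here. The jaws reach 26 mm lower. Squeezed by level fingers they open evenly about the middle plane to 8 mm here and 19 mm at their ends, and both halves lean 0.21 rad, so these axes tilt. The dial (38 mm) hangs outside, up to 40 mm from the middle plane.
- thermo_tip (a point): Lower end of the thermometer's probe, a steel rod 5 mm thick fixed to one half of the clip, 16 mm beside the middle plane and 112 mm below thermo_grip: with the clip home on the pan it ends 8 mm above the floor, beside the block. While squeezed, the end stands 30 mm from the middle plane (48 mm from the pan's axis), so keep the block's long side along that part of the rim.
- jaw (a joint): Opening of the thermometer's sprung clip in rad: 0 shut on nothing, about 0.13 on a 4 mm wall, 0.55 squeezed fully open. The spring shuts it when let go.
- heat (a joint): Angle of the heat knob in rad: 0 off (white pointer end of its bar towards the front, at a white dot), growing clockwise seen from above; the red mark is at 1.57. It stays where it is left; end stop at 2.4.
- heat_grip (a point): On the vertical axis of the heat knob, at the height to grip: a black bar 42 mm long, 14 mm wide, 32 mm high, its top 7 mm above this point, which is 37 mm above the deck. This point's x axis runs along the bar (pointer at the -x end) and turns with it. It turns easily.
- jar_gold_mid (a point): Centre of a clear jar of golden cookies, 83 mm diameter, 85 mm tall: leave alone.
- jar_pink_mid (a point): Centre of a clear jar of pink cookies, 83 mm diameter, 85 mm tall: leave alone.
- jar_green_mid (a point): Centre of a clear jar of green cookies, 83 mm diameter, 85 mm tall: leave alone.
There are look-alikes about, which are no part of the job. What is shaped like the part that bears dark_block_mid but pink is not meant. Of the things that look like the tub, the larger one is meant.

How it is judged:
On the way, in this order (a step that is already met when the one before it is completed fails the run):
1. the lid lies flat on the cork mat, let go (horizontal distance between lid_knob and mat below 0.035 m and height (world z) of lid_knob below 0.052 m and angle between lid_knob's own z axis and vertical below 0.1 rad and contact force between lid and the fingers below 0.05 N), for 0.2 s.
2. the dark block lies flat in the pan, let go (horizontal distance between dark_block_mid and pan_rim below 0.04 m and z of dark_block_mid in the frame of pan_rim below -0.048 m and angle between dark_block_mid's own z axis and vertical below 0.15 rad and contact force between dark_block and the fingers below 0.05 N), for 0.2 s.
3. the clip is squeezed open at the tub's edge (value of joint jaw above 0.25 rad and horizontal distance between thermo_grip and tub below 0.12 m), for 0.05 s.
4. the clip is squeezed open over the pan's rim (value of joint jaw above 0.25 rad and horizontal distance between thermo_grip and pan_rim between 0.05 and 0.11 m and z of thermo_grip in the frame of pan_rim below 0.085 m), for 0.05 s.
5. the thermometer is clipped upright on the pan's rim, probe inside, let go (horizontal distance between thermo_grip and pan_rim between 0.062 and 0.094 m and horizontal distance between thermo_tip and pan_rim below 0.073 m and z of thermo_grip in the frame of pan_rim between 0.044 and 0.066 m and z of thermo_tip in the frame of pan_rim below -0.03 m and angle between thermo_grip's own z axis and vertical below 0.2 rad and value of joint jaw between 0.06 and 0.24 rad and contact force between thermo and the fingers below 0.05 N), for 0.2 s.
6. the heat knob points to the red mark (value of joint heat between 1.37 and 1.77 rad), for 0.2 s.
At the end, for the whole second after the job is handed in: Lid flat on mat (within 35 mm of its centre); dark block flat on the pan floor (within 40 mm of its axis); thermometer clipped on the pan rim (upright within 0.2 rad, at most 15 mm short of home, probe inside, dial outside); knob within 0.2 rad of red; all let go, at rest (all of step 1 and all of step 2 and all of step 5 and all of step 6 and linear speed of each of thermo, dark_block, lid below 0.03 m/s); the robot touches nothing.
It fails at once if the white block was moved by more than 20 mm (distance of white_block_mid from where it was at the start of the episode above 0.02 m).
It fails at once if a cookie jar was moved by more than 25 mm (distance of any of jar_gold_mid, jar_pink_mid, jar_green_mid from where it was at the start of the episode above 0.025 m).
It fails at once if the dark block was dropped into the pan (horizontal distance between dark_block_mid and pan_rim below 0.08 m and z of dark_block_mid in the frame of pan_rim below -0.02 m and linear speed of dark_block above 0.7 m/s).
It fails at once if the lid was dropped onto the mat or table (height (world z) of lid_knob below 0.08 m and linear speed of lid above 0.7 m/s).
It also fails if it takes over 72 s, if anything falls off the work surface, if the arm or the gripper's body presses on something with over 40 N, if the wrist force passes 120 N, or if a joint passes its speed limit or range.

## Working session

There is one attempt and no reset: what is moved stays moved. The work goes in short steps, Python scripts to look and compute and a tool call to move; the robot and the scene stay as the last step left them, time stands still between calls to the robot, and variables do not carry over. Pictures are saved under pics/ and viewed, about 8 in all and at most 12, crops included, and the job is handed in when it is done.

Besides the shell and the picture viewer there is one more tool, called after ">>>" as name(argument=value, ...) on one line, values as JSON. arm_command: Moves the arm, as the interface text tells. Its arguments: {"type":"object","properties":{"rows":{"type":"array"}},"required":["rows"]}

```bash
mkdir -p pics; ls; cat > h.py <<'E'
import numpy as np, cv2
from scipy.spatial.transform import Rotation as R
from station import manip
def shot(n,f):
    d=manip.get_image(n); cv2.imwrite(f,d["image"]); np.save(f+'.npy',{k:d[k] for k in("intrinsics","D","xyz","orientation")},allow_pickle=True); return d
def cal(f): return np.load(f+'.npy',allow_pickle=True).item()
def camR(c):
    o=np.array(c["orientation"],float); return R.from_quat(o) if o.size==4 else R.from_matrix(o)
def ray(c,uv):
    p=cv2.undistortPoints(np.array([[uv]],float),np.array(c["intrinsics"],float),np.array(c["D"],float))[0,0]
    return camR(c).apply([p[0],p[1],1.])
def onz(c,uv,z):
    r=ray(c,uv); o=np.array(c["xyz"]); return o+r*(z-o[2])/r[2]
def proj(c,P):
    r=camR(c).inv(); t=-r.apply(c["xyz"])
    return cv2.projectPoints(np.atleast_2d(np.array(P,float)),r.as_rotvec(),t,np.array(c["intrinsics"],float),np.array(c["D"],float))[0][:,0]
def tri(c1,u1,c2,u2):
    A=[];b=[]
    for c,u in((c1,u1),(c2,u2)):
        r=ray(c,u);r/=np.linalg.norm(r);M=np.eye(3)-np.outer(r,r);A.append(M);b.append(M@np.array(c["xyz"]))
    return np.linalg.lstsq(np.vstack(A),np.hstack(b),rcond=None)[0]
E
python3 - <<'E'
from h import *
for n in("scene","top"):
    d=shot(n,f"pics/{n}0.png"); print(n,d["xyz"],d["orientation"],np.array(d["intrinsics"]).tolist(),d["D"])
print(manip.state())
E
```

```text
pics
scene [1.33802955 0.46969953 1.24767327] [ 0.44552206  0.82293918 -0.30789711 -0.17169906] [[507.41152937821454, 0.0, 325.8889792737155], [0.0, 507.41152937821454, 193.934482619394], [0.0, 0.0, 1.0]] [0.03192879 0.         0.         0.         0.        ]
top [ 0.20548846 -0.07927244  1.56987022] [ 0.72021646 -0.6862578   0.06917491 -0.07452051] [[467.732559073219, 0.0, 313.9958152902782], [0.0, 467.732559073219, 194.4365410455539], [0.0, 0.0, 1.0]] [-0.03055822  0.          0.          0.          0.        ]
{'t': 0.1, 'joints': array([ 1.54871062e+00,  4.07539915e-02,  8.38984498e-02, -4.21238146e-04,
       -1.61549759e+00, -3.33690999e-01]), 'qvel': array([-0.00100864, -0.00161801,  0.00182989, -0.00101738,  0.00046501,
       -0.00115658]), 'joint_efforts': array([-5.58699379e-03, -3.69342792e+01,  3.48280334e+01,  6.95181593e+00,
       -4.55807676e-03, -3.32761381e-06]), 'tool_pos': array([0.20881986, 0.5621691 , 0.23036818]), 'orientation': array([-0.12505566, -0.69538241,  0.69651608,  0.12517881]), 'wrist_force': array([0.36771578, 0.08200056, 0.66551595]), 'ft_torque': array([ 0.00093713, -0.01440564,  0.03094029]), 'width': 0.08545307425066334}
```

View pics/scene0.png

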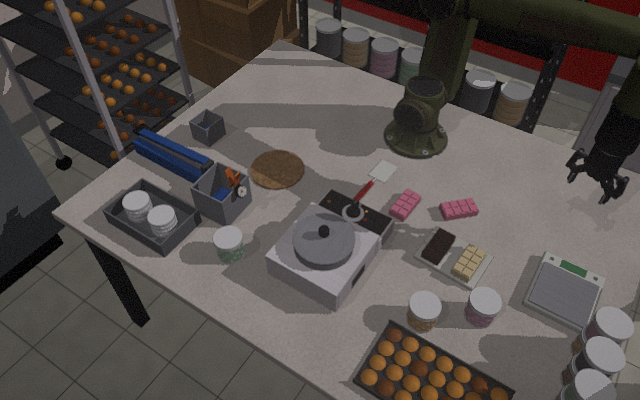

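View pics/top0.png

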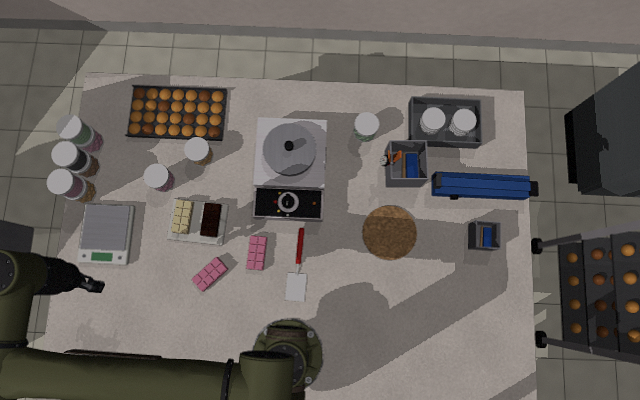

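The top view shows the following, in pixels:
- Melter at (290,150), lid knob at (289,146), mat at (389,232).
- Larger tub at (406,163) with the thermometer on its left (+y) wall, and a smaller look-alike tub at (484,235).
- Dark block at (211,219), white block at (181,216).
- Pink look-alike blocks at (257,252) and (210,273).

I'll take the dark brown block on the white board and the larger tub, which also carries the clip. I'll confirm both in enlarged crops.

```bash
python3 - <<'E'
import cv2
a=cv2.imread('pics/top0.png')[105:270,160:430]; cv2.imwrite('pics/topc.png',cv2.resize(a,(795,486),interpolation=cv2.INTER_CUBIC))
a=cv2.imread('pics/scene0.png')[140:310,180:500]; cv2.imwrite('pics/scenec.png',cv2.resize(a,(800,425),interpolation=cv2.INTER_CUBIC))
E
```

```text
(no output)
```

View pics/topc.png

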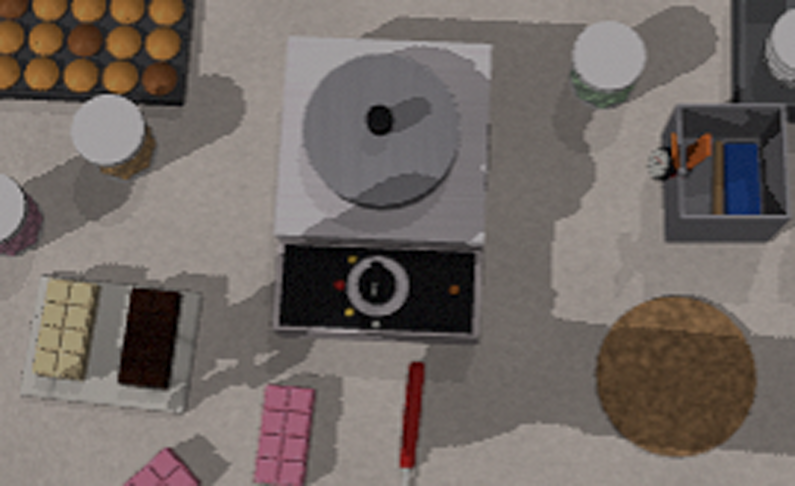

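View pics/scenec.png

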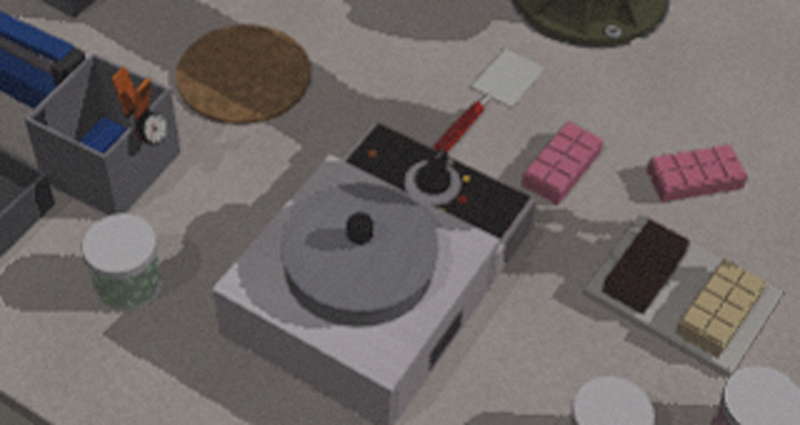

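The crops confirm both choices. The dark brown block (topc ≈150,338) lies on the marble board on the side nearer the melter. The larger tub (topc ≈733,160) carries the clip on its left wall, with the orange wings at about (690,152) and the dial at about (659,164). Next I'll compute positions.

```bash
python3 - <<'E'
from h import *
from scipy.optimize import least_squares
ct=cal('pics/top0.png');cs=cal('pics/scene0.png')
T=lambda x,y:(160+(x+.5)/2.944-.5,105+(y+.5)/2.944-.5)
S=lambda x,y:(180+(x+.5)/2.5-.5,140+(y+.5)/2.5-.5)
def fit(loc,obs,x0):
    def rt(p): return np.array([[np.cos(p[2]),-np.sin(p[2]),0],[np.sin(p[2]),np.cos(p[2]),0],[0,0,1]])
    def f(p):
        W=np.array([rt(p)@np.array(l)+[p[0],p[1],0] for l in loc])
        return np.concatenate([(proj(c,w)[0]-uv) for w,(c,uv) in zip(W,obs)])
    s=least_squares(f,x0,loss='soft_l1'); print(np.round(s.x,4),'yaw deg',round(np.degrees(s.x[2]),1)); print(np.round(s.fun.reshape(-1,2),1).tolist())
    return s.x
t=lambda x,y:(ct,T(x,y)); s=lambda x,y:(cs,S(x,y))
g=onz(ct,T(379,120),.177);print('knobtop top',g,'tri',tri(ct,T(379,120),cs,S(360,222)))
print('melter');m=fit([(.115,.115,.1),(.115,-.115,.1),(-.115,-.115,.1),(-.115,.115,.1),(-.215,.115,.071),(-.215,-.115,.071),(0,0,.177)],[t(289,38),t(492,44),t(487,240),t(277,236),t(275,333),t(479,340),t(379,120)],[g[0],g[1],0])
print('scene proj knob',[(np.round((proj(cs,[m[0],m[1],.177])[0]-[180,140])*2.5))])
h=m[:2]+np.array([[np.cos(m[2]),-np.sin(m[2])],[np.sin(m[2]),np.cos(m[2])]])@[-.165,0]
print('knob pred centre deck',h, 'meas',onz(ct,T(376,283),.115), onz(ct,T(379,287),.075))
for n,q in(('dark',[(131,289),(182,292),(170,388),(118,384)]),('white',[(48,279),(98,284),(86,380),(34,375)])):
    P=[onz(ct,T(*a),.045) for a in q]; print(n,np.mean(P,0),[round(float(np.linalg.norm(P[i]-P[(i+1)%4])),4) for i in range(4)]); 
    print(n);fit([(.055,.0275,.045),(.055,-.0275,.045),(-.055,-.0275,.045),(-.055,.0275,.045)],[t(*a) for a in q],[P[0][0],P[0][1],0])
print('mat',onz(ct,T(676,375),.008),onz(cs,S(243,73),.008))
print('tub');b=fit([(.065,.06,.12),(.065,-.06,.12),(-.065,-.06,.12),(-.065,.06,.12),(.065,.06,.12),(-.065,.06,.12),(.065,-.06,.12),(-.065,-.06,.12),],[t(676,105),t(783,105),t(790,214),t(680,217),s(108,208),s(180,155),s(30,120),s(92,55)],[.5,-.4,0])
for c,off,sc in((ct,[160,105],2.944),(cs,[180,140],2.5)):
    for k in(-.03,0,.03):
        q=b[:2]+np.array([[np.cos(b[2]),-np.sin(b[2])],[np.sin(b[2]),np.cos(b[2])]])@[k,.058]
        print(k,q,[np.round((proj(c,[q[0],q[1],z])[0]-off)*sc).tolist() for z in(.12,.17,.192)])
print('jar green',onz(ct,T(609,56),.085),'gold',onz(ct,T(109,130),.085),'pink',onz(ct,T(-10,214),.085))
E
python3 - <<'E'
import cv2,numpy as np
a=cv2.imread('pics/top0.png')[138:188,372:432]; b=cv2.imread('pics/scene0.png')[155:215,200:260]
a=cv2.resize(a,(480,400),interpolation=cv2.INTER_CUBIC);b=cv2.resize(b,(400,400),interpolation=cv2.INTER_CUBIC)
cv2.imwrite('pics/th.png',cv2.resize(np.hstack([a,b]),None,fx=.9,fy=.9))
E
```

```text
knobtop top [0.64429592 0.02540265 0.177     ] tri [0.64623767 0.02534721 0.17162469]
melter
[0.6464 0.0228 0.0151] yaw deg 0.9
[[-0.3, 0.2], [-0.1, 0.3], [-0.4, 1.3], [-0.4, 0.3], [-0.4, -0.6], [1.2, -0.6], [0.9, -0.6]]
scene proj knob [array([358., 217.])]
knob pred centre deck [0.48139607 0.02032431] meas [0.48086348 0.02234839 0.115     ] [0.48410098 0.02156    0.075     ]
dark [0.41934977 0.27636005 0.045     ] [0.058, 0.109, 0.0585, 0.1081]
dark
[ 0.4194  0.2764 -0.0319] yaw deg -1.8
[[0.4, -0.4], [-0.5, -0.1], [-0.5, 0.2], [0.6, 0.2]]
white [0.42462678 0.37164113 0.045     ] [0.0575, 0.1093, 0.0589, 0.1096]
white
[ 0.4246  0.3717 -0.0338] yaw deg -1.9
[[0.4, 0.1], [-0.3, -0.3], [-0.7, -0.1], [0.5, 0.2]]
mat [ 0.41091826 -0.31813954  0.008     ] [ 0.41582455 -0.31426494  0.008     ]
tub
[ 0.6359 -0.356   0.0588] yaw deg 3.4
[[-1.2, -0.7], [-0.7, -1.0], [-0.7, 0.9], [-0.8, 0.2], [-0.4, -19.7], [-3.1, -26.7], [-1.8, 0.1], [0.5, -0.7]]
-0.03 [ 0.60258592 -0.29985006] [[677.0, 185.0], [684.0, 173.0], [688.0, 168.0]]
0 [ 0.63253401 -0.29808595] [[676.0, 159.0], [683.0, 146.0], [687.0, 140.0]]
0.03 [ 0.6624821  -0.29632184] [[675.0, 132.0], [682.0, 119.0], [685.0, 112.0]]
-0.03 [ 0.60258592 -0.29985006] [[153.0, 105.0], [148.0, 76.0], [146.0, 63.0]]
0 [ 0.63253401 -0.29808595] [[138.0, 121.0], [133.0, 93.0], [130.0, 79.0]]
0.03 [ 0.6624821  -0.29632184] [[123.0, 138.0], [117.0, 109.0], [114.0, 96.0]]
jar green [ 0.76172348 -0.22446725  0.085     ] gold [0.64731807 0.33579513 0.085     ] pink [0.54395832 0.45919328 0.085     ]
```

View pics/th.png

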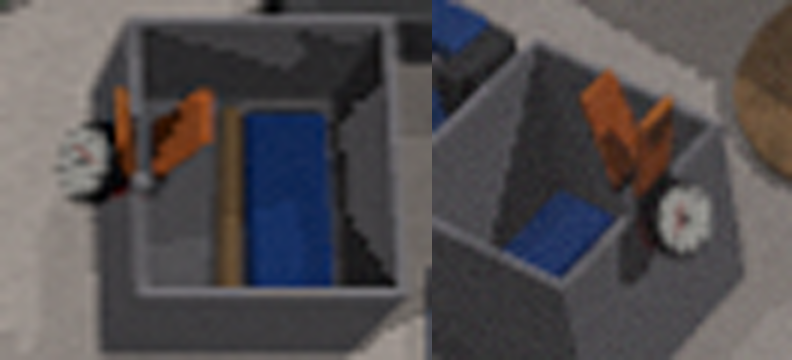

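Left half: rim corners at (133,17), (396,17), (403,295) and (138,295), with the inner wing's top edge centred at about (212,114). Right half: rim corners at (560,285), (722,128) and (535,45), with the inner wing's top edge centred at about (596,81). My earlier scene corners were at the tub's bottom, so I'll refit.

```bash
python3 - <<'E'
from h import *
from scipy.optimize import least_squares
ct=cal('pics/top0.png');cs=cal('pics/scene0.png')
T=lambda x,y:(372+(x+.5)/7.2-.5,138+(y+.5)/7.2-.5)
S=lambda x,y:(200+(x-432+.5)/6-.5,155+(y+.5)/6-.5)
loc=[(.065,.06,.12),(.065,-.06,.12),(-.065,-.06,.12),(-.065,.06,.12),(.065,.06,.12),(-.065,.06,.12),(-.065,-.06,.12)]
obs=[(ct,T(133,17)),(ct,T(396,17)),(ct,T(403,295)),(ct,T(138,295)),(cs,S(560,285)),(cs,S(722,128)),(cs,S(535,45))]
def W(p,l): c,s=np.cos(p[2]),np.sin(p[2]); return np.array([p[0]+c*l[0]-s*l[1],p[1]+s*l[0]+c*l[1],l[2]])
f=lambda p:np.concatenate([proj(c,W(p,l))[0]-u for l,(c,u) in zip(loc,obs)])
s=least_squares(f,[.63,-.35,0]);print(s.x,np.degrees(s.x[2]),np.round(s.fun.reshape(-1,2),1).tolist())
b=s.x
P=tri(ct,T(212,114),cs,S(596,81));c_,s_=np.cos(b[2]),np.sin(b[2]);d=P-[b[0],b[1],0];print('wing top tri',P,'tub frame',c_*d[0]+s_*d[1],-s_*d[0]+c_*d[1])
# dial centre
P=tri(ct,T(82,160),cs,S(684,217));d=P-[b[0],b[1],0];print('dial',P,'tub frame',c_*d[0]+s_*d[1],-s_*d[0]+c_*d[1])
for k in(-.02,-.01,0,.01,.02):
    for n,y in(('in',.058-.022),('out',.058+.022)):
        print(k,n,[np.round((proj(ct,W(b,(k,y,.192)))[0]-[372,138])*7.2).tolist(),np.round((proj(cs,W(b,(k,y,.192)))[0]-[200,155])*6+[432,0]).tolist()])
print('lid knob scene row ok? mat-knob')
E
```

```text
[ 0.63598334 -0.35929201  0.03550354] 2.03420313681717 [[-0.5, -0.6], [-0.1, -0.2], [0.4, 0.1], [-0.4, -0.3], [-0.1, 0.8], [-0.1, -0.9], [0.1, -1.6]]
wing top tri [ 0.62997926 -0.3210527   0.19225041] tub frame -0.004642957742402691 0.03842833581187749
dial [ 0.62890401 -0.2770713   0.11950784] tub frame -0.0041563600495721775 0.08242018308339752
-0.02 in [[213.0, 147.0], [607.0, 57.0]]
-0.02 out [[110.0, 146.0], [680.0, 91.0]]
-0.01 in [[212.0, 125.0], [594.0, 70.0]]
-0.01 out [[109.0, 123.0], [667.0, 104.0]]
0 in [[212.0, 102.0], [581.0, 82.0]]
0 out [[109.0, 101.0], [655.0, 117.0]]
0.01 in [[211.0, 80.0], [568.0, 95.0]]
0.01 out [[108.0, 78.0], [642.0, 130.0]]
0.02 in [[211.0, 57.0], [555.0, 108.0]]
0.02 out [[108.0, 56.0], [628.0, 143.0]]
lid knob scene row ok? mat-knob
```

```bash
cat >> h.py <<'E'
def plan(P,deg=None):
    """shift/turn in tool axes to bring TCP to P, tool y down, tool z at heading deg (world)"""
    s=manip.state(); r=R.from_quat(s["orientation"]); m=r.as_matrix()
    print('t',round(s['t'],2),'tcp',np.round(s['tool_pos'],4),'zhead',round(np.degrees(np.arctan2(m[1,2],m[0,2])),1),'down',np.round(m[:,1],3),'w',round(s['width'],4),'F',np.round(s['wrist_force'],1),'j6',round(s['joints'][5],2))
    if deg is not None:
        a=np.radians(deg); y=np.array([0,0,-1.]);z=np.array([np.cos(a),np.sin(a),0]);x=np.cross(y,z)
        g=R.from_matrix(np.stack([x,y,z],1)); print('rot',np.round((r.inv()*g).as_rotvec(degrees=True),1),end=' ')
    print('shift',np.round(r.inv().apply(np.array(P)-s['tool_pos'])*1000,1))
E
python3 -c "
from h import *
plan([.645,.024,.30],90);plan([.645,.024,.30],-90)"
```

```text
t 0.1 tcp [0.2088 0.5622 0.2304] zhead -110.4 down [-0.    -0.002 -1.   ] w 0.0855 F [0.4 0.1 0.7] j6 -0.33
rot [-0.000e+00  1.596e+02 -1.000e-01] shift [-596.3  -69.   352.7]
t 0.1 tcp [0.2088 0.5622 0.2304] zhead -110.4 down [-0.    -0.002 -1.   ] w 0.0855 F [0.4 0.1 0.7] j6 -0.33
rot [ -0.1 -20.4   0. ] shift [-596.3  -69.   352.7]
```

>>> arm_command(rows=[[0,-20.4,0,-596,-69,353,-1],[0,-20.4,0,-596,-69,353,-1],[0,-20.4,0,-596,-69,353,-1],[0,-20.4,0,-596,-69,353,-1],[0,-20.4,0,-596,-69,353,-1],[0,-20.4,0,-596,-69,353,-1],[0,-20.4,0,-596,-69,353,-1],[0,-20.4,0,-596,-69,353,-1],[0,-20.4,0,-596,-69,353,-1],[0,-20.4,0,-596,-69,353,-1]])

```text
t: 1.1
tool_pos: [0.5227, 0.1738, 0.2809]
orientation: [-0.0, 0.707, -0.707, 0.0]
wrist_force: [0.9, 1.8, -0.0]
width: 0.0852
```

```bash
python3 -c "
from h import *
plan([.645,.024,.21],-90)"
```

```text
t 1.1 tcp [0.5227 0.1738 0.2809] zhead -90.0 down [-0.  0. -1.] w 0.0852 F [ 0.9  1.8 -0. ] j6 0.89
rot [0. 0. 0.] shift [-122.2   70.8  149.9]
```

>>> arm_command(rows=[[0,0,0,-122,20,150,-0.3],[0,0,0,-122,20,150,-0.3],[0,0,0,-122,20,150,-0.3],[0,0,0,-122,71,150,-0.3],[0,0,0,-122,71,150,-0.3],[0,0,0,-122,71,150,-0.3],[0,0,0,-122,71,150,-0.3]])

```text
t: 1.8
tool_pos: [0.6438, 0.0259, 0.2102]
orientation: [0.0, -0.707, 0.707, -0.0]
wrist_force: [-0.1, 0.2, 0.6]
width: 0.0554
```

```bash
python3 - <<'E'
from h import *
plan([.645,.024,.149],-90)
d=shot('scene','pics/s1.png');e=shot('top','pics/t1.png')
a=d["image"][190:300,270:390];b=e["image"][110:220,250:340]
cv2.imwrite('pics/v1.png',np.hstack([cv2.resize(a,(440,403),interpolation=cv2.INTER_CUBIC),cv2.resize(b,(330,403),interpolation=cv2.INTER_CUBIC)]))
E
```

```text
t 1.8 tcp [0.6438 0.0259 0.2102] zhead -90.0 down [-0.    -0.001 -1.   ] w 0.0554 F [-0.1  0.2  0.6] j6 1.22
rot [-0.  0.  0.] shift [-1.2 61.2  1.9]
```

View pics/v1.png

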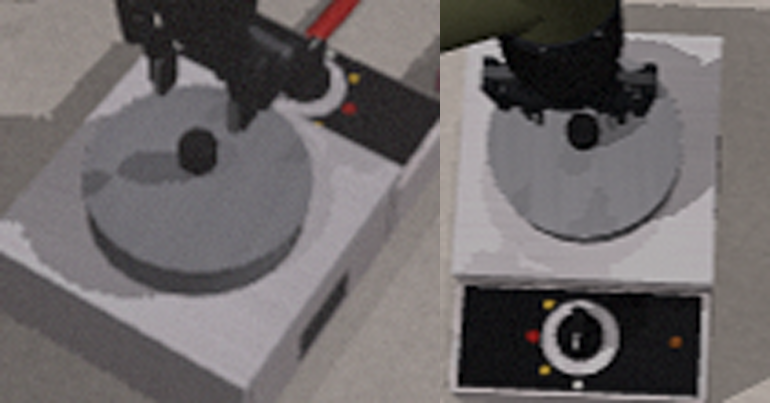

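The fingers straddle the lid knob (knob at about (197,150) left and (582,131) right). I'll descend, grip and lift.

>>> arm_command(rows=[[0,0,0,-1,40,2,-0.3],[0,0,0,-1,61,2,-0.3],[0,0,0,-1,61,2,-0.3],[0,0,0,-1,61,2,1],[0,0,0,-1,61,2,1],[0,0,0,-1,61,2,1],[0,0,0,-1,61,2,1],[0,0,0,-1,61,2,1],[0,0,0,-1,41,2,1],[0,0,0,-1,21,2,1]])

```text
t: 2.9
tool_pos: [0.6446, 0.0238, 0.1891]
orientation: [-0.001, 0.707, -0.707, -0.0]
wrist_force: [0.3, 0.9, -3.2]
width: 0.0274
```

```bash
python3 -c "
from h import *
plan([.413,-.316,.26],-90)"
```

```text
t 2.9 tcp [0.6446 0.0238 0.1891] zhead -90.0 down [-0.001  0.    -1.   ] w 0.0274 F [ 0.3  0.9 -3.2] j6 1.22
rot [0.  0.  0.1] shift [231.7 -70.6 339.7]
```

>>> arm_command(rows=[[0,0,0,0,-50,0,1],[0,0,0,25,-70,35,1],[0,0,0,50,-70,72,1],[0,0,0,75,-70,110,1],[0,0,0,101,-70,148,1],[0,0,0,127,-70,186,1],[0,0,0,153,-70,224,1],[0,0,0,179,-70,262,1],[0,0,0,205,-70,300,1],[0,0,0,220,-70,322,1]])

```text
t: 3.9
tool_pos: [0.4231, -0.3004, 0.2598]
orientation: [-0.001, -0.707, 0.707, 0.0]
wrist_force: [0.2, -0.6, -3.1]
width: 0.027
```

```bash
python3 -c "
from h import *
plan([.413,-.316,.031],-90)"
```

```text
t 3.9 tcp [ 0.4231 -0.3004  0.2598] zhead -90.1 down [ 0.001 -0.001 -1.   ] w 0.027 F [ 0.2 -0.6 -3.1] j6 1.8
rot [-0.  -0.1 -0.1] shift [ 10.3 228.8  15.5]
```

>>> arm_command(rows=[[0,0,0,9,40,13,1],[0,0,0,9,80,14,1],[0,0,0,9,120,14,1],[0,0,0,9,160,14,1],[0,0,0,9,190,14,1],[0,0,0,9,210,14,1],[0,0,0,9,218,14,1],[0,0,0,9,222,14,1],[0,0,0,9,226,14,1],[0,0,0,9,226,14,1]])

```text
t: 4.9
tool_pos: [0.4165, -0.3125, 0.0336]
orientation: [-0.0, -0.707, 0.707, -0.001]
wrist_force: [-0.4, -0.4, -3.6]
width: 0.0276
```

```bash
python3 - <<'E'
from h import *
plan([.413,-.316,.029],-90)
d=shot('scene','pics/s2.png')
cv2.imwrite('pics/v2.png',cv2.resize(d["image"][110:230,190:350],(800,600),interpolation=cv2.INTER_CUBIC))
E
```

```text
t 4.9 tcp [ 0.4165 -0.3125  0.0336] zhead -90.0 down [ 0.001 -0.    -1.   ] w 0.0276 F [-0.4 -0.4 -3.6] j6 1.83
rot [-0.   0.  -0.1] shift [3.5 4.6 3.5]
```

View pics/v2.png

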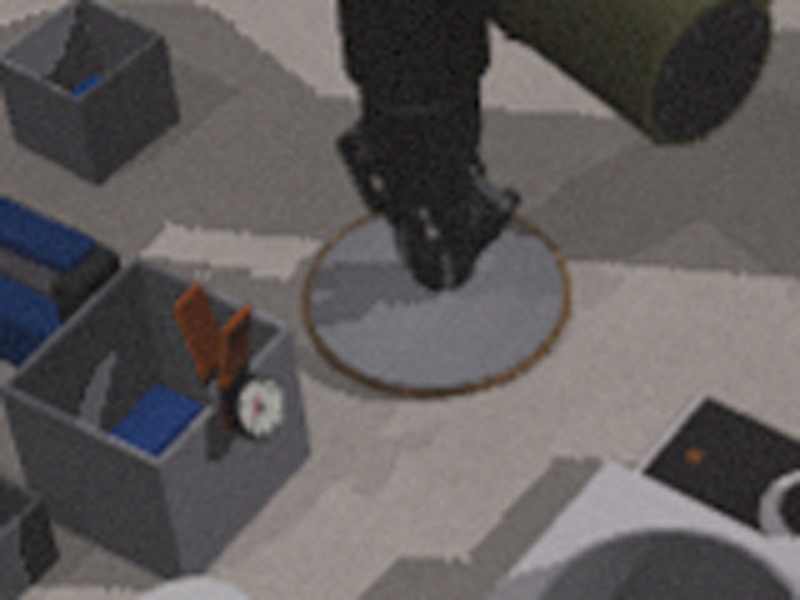

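The lid sits centred over the mat, its disc at about (437,300) inside the cork border. I'll lower it the last few millimetres and release.

>>> arm_command(rows=[[0,0,0,0,1,0,1],[0,0,0,0,2,0,1],[0,0,0,0,3,0,1],[0,0,0,0,4,0,1],[0,0,0,0,4,0,1]])

```text
t: 5.45
tool_pos: [0.4166, -0.3128, 0.0324]
orientation: [-0.0, -0.707, 0.708, -0.001]
wrist_force: [-7.0, 7.0, 14.3]
width: 0.0272
```

Contact (force changed from −3.6 to +14 N), so I'll back off 1 mm, release partly and retreat up.

>>> arm_command(rows=[[0,0,0,0,-2,0,1],[0,0,0,0,-2,0,0.2],[0,0,0,0,-2,0,-0.3],[0,0,0,0,-2,0,-0.3],[0,0,0,0,-2,0,-0.3],[0,0,0,0,-2,0,-0.3],[0,0,0,0,-40,0,-0.3],[0,0,0,0,-90,0,-0.5],[0,0,0,0,-140,0,-0.7],[0,0,0,0,-190,0,-1]])

```text
t: 6.45
tool_pos: [0.4157, -0.3124, 0.2209]
orientation: [0.0, -0.707, 0.707, -0.0]
wrist_force: [1.2, 0.5, 0.6]
width: 0.0849
```

```bash
python3 - <<'E'
from h import *
plan([.4194,.2764,.22],-91.8)
E
```

```text
t 6.45 tcp [ 0.4157 -0.3124  0.2209] zhead -90.0 down [ 0. -0. -1.] w 0.0849 F [1.2 0.5 0.6] j6 1.83
rot [-0.   1.8 -0. ] shift [  -3.9    0.8 -588.8]
```

>>> arm_command(rows=[[0,1.8,0,-4,0,-45,-1],[0,1.8,0,-4,0,-95,-1],[0,1.8,0,-4,0,-145,-1],[0,1.8,0,-4,0,-195,-1],[0,1.8,0,-4,0,-245,-1],[0,1.8,0,-4,0,-295,-1],[0,1.8,0,-4,0,-345,-1],[0,1.8,0,-4,0,-395,-1],[0,1.8,0,-4,0,-445,-1],[0,1.8,0,-4,0,-495,-1]])

```text
t: 7.45
tool_pos: [0.4194, 0.1848, 0.2193]
orientation: [0.011, 0.707, -0.707, -0.01]
wrist_force: [0.1, -0.6, 0.9]
width: 0.0854
```

```bash
python3 - <<'E'
from h import *
plan([.4194,.2764,.12],-91.8)
E
```

```text
t 7.45 tcp [0.4194 0.1848 0.2193] zhead -91.7 down [ 0.001  0.001 -1.   ] w 0.0854 F [ 0.1 -0.6  0.9] j6 0.68
rot [ 0.   0.1 -0.1] shift [  2.9  99.3 -91.5]
```

>>> arm_command(rows=[[0,0,0,2,0,-45,-1],[0,0,0,3,20,-91,-1],[0,0,0,3,60,-91,-1],[0,0,0,3,99,-91,-1],[0,0,0,3,99,-91,-1],[0,0,0,3,99,-91,-1]])

```text
t: 8.05
tool_pos: [0.4202, 0.2734, 0.1209]
orientation: [-0.011, -0.707, 0.707, 0.011]
wrist_force: [0.1, -0.0, 2.0]
width: 0.0852
```

```bash
python3 - <<'E'
from h import *
plan([.4194,.2764,.018],-91.8)
d=shot('scene','pics/s3.png');e=shot('top','pics/t3.png')
a=d["image"][210:300,400:500];b=e["image"][180:260,150:240]
cv2.imwrite('pics/v3.png',np.hstack([cv2.resize(a,(400,360),interpolation=cv2.INTER_CUBIC),cv2.resize(b,(400,360),interpolation=cv2.INTER_CUBIC)]))
E
```

```text
t 8.05 tcp [0.4202 0.2734 0.1209] zhead -91.8 down [ 0.001 -0.001 -1.   ] w 0.0852 F [ 0.1 -0.   2. ] j6 0.56
rot [-0.1  0.  -0. ] shift [  1.  102.9  -3.1]
```

View pics/v3.png

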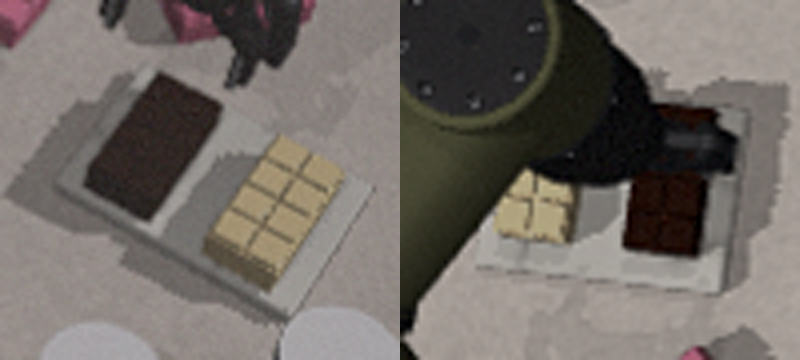

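The gripper hangs over the dark block (scene (155,145), top crop (670,180)), and the white block stays clear at (275,210). I'll descend and grip.

>>> arm_command(rows=[[0,0,0,1,40,-3,-0.9],[0,0,0,1,75,-3,-0.9],[0,0,0,1,95,-3,-0.9],[0,0,0,1,103,-3,-0.9],[0,0,0,1,103,-3,-0.9],[0,0,0,1,103,-3,1],[0,0,0,1,103,-3,1],[0,0,0,1,103,-3,1],[0,0,0,1,103,-3,1],[0,0,0,1,103,-3,1]])

```text
t: 9.15
tool_pos: [0.4201, 0.278, 0.0196]
orientation: [0.012, 0.708, -0.706, -0.01]
wrist_force: [-1.8, 0.1, 6.1]
width: 0.0535
```

>>> arm_command(rows=[[0,0,0,0,-20,0,1],[0,0,0,0,-60,0,1],[0,0,0,0,-110,0,1],[0,0,0,0,-160,0,1],[0,0,0,0,-200,0,1],[0,0,0,0,-200,0,1]])

```text
t: 9.75
tool_pos: [0.4208, 0.2779, 0.2247]
orientation: [0.014, 0.71, -0.704, -0.008]
wrist_force: [1.0, 0.3, -1.4]
width: 0.0537
```

```bash
python3 - <<'E'
from h import *
plan([.646,.023,.22],-89)
E
```

```text
t 9.75 tcp [0.4208 0.2779 0.2247] zhead -91.8 down [ 0.009  0.008 -1.   ] w 0.0537 F [ 1.   0.3 -1.4] j6 0.55
rot [ 0.5 -2.8 -0.5] shift [-233.     4.6  247.7]
```

```bash
python3 - <<'E'
from h import *
d=shot('scene','pics/s4.png');e=shot('top','pics/t4.png')
a=d["image"][195:305,265:385];b=e["image"][110:190,250:330]
cv2.imwrite('pics/v4.png',np.hstack([cv2.resize(a,(436,400),interpolation=cv2.INTER_CUBIC)[:, :400],cv2.resize(b,(400,400),interpolation=cv2.INTER_CUBIC)]))
E
```

```text
(no output)
```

View pics/v4.png

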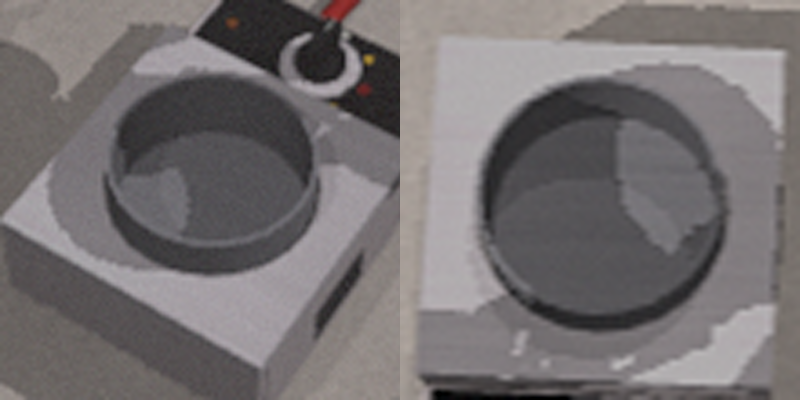

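The pan is empty. Its rim extents are left 106, right 320, top 70 and bottom about 248 in the scene crop, and left 80, right 324 and top 76 in the top crop (x−400). Fitting the pan centre.

```bash
python3 - <<'E'
from h import *
from scipy.optimize import least_squares
cs=cal('pics/s4.png');ct=cal('pics/t4.png')
th=np.linspace(0,2*np.pi,181)
def ext(p):
    C=np.stack([p[0]+.08*np.cos(th),p[1]+.08*np.sin(th),0*th+.134],1)
    s=(proj(cs,C)-[265,195]+.5)*3.635;t=(proj(ct,C)-[250,110]+.5)*5
    return np.array([s[:,0].min(),s[:,0].max(),s[:,1].min(),s[:,1].max(),t[:,0].min(),t[:,0].max(),t[:,1].min(),t[:,1].max()])
o=np.array([106,320,70,248,80,324,76,318.])
for idx in([0,1,2,3],[4,5,6],[0,1,2,3,4,5,6]):
    r=least_squares(lambda p:(ext(p)-o)[idx],[.646,.023]);print(r.x,np.round(ext(r.x)-o,1))
E
```

```text
[0.64845575 0.02450195] [-0.2  0.2  2.5 -2.2 -4.8  1.  -0.5 -2.9]
[0.64823883 0.02328535] [-1.3 -1.1  1.6 -3.1 -2.9  2.9 -0.1 -2.5]
[0.64829444 0.02376185] [-0.8 -0.6  2.  -2.8 -3.6  2.2 -0.2 -2.6]
```

>>> arm_command(rows=[[0.5,-2.8,-0.5,-33,3,35,1],[0.5,-2.8,-0.5,-66,3,70,1],[0.5,-2.8,-0.5,-99,3,105,1],[0.5,-2.8,-0.5,-132,3,140,1],[0.5,-2.8,-0.5,-165,3,175,1],[0.5,-2.8,-0.5,-198,3,211,1],[0.5,-2.8,-0.5,-220,3,234,1],[0.5,-2.8,-0.5,-231,3,246,1],[0.5,-2.8,-0.5,-231,3,246,1],[0.5,-2.8,-0.5,-231,3,246,1]])

```text
t: 10.85
tool_pos: [0.6415, 0.0239, 0.2125]
orientation: [0.01, -0.704, 0.71, -0.002]
wrist_force: [0.4, 0.8, -1.4]
width: 0.0539
```

```bash
python3 - <<'E'
from h import *
plan([.645,.023,.12],-89)
E
```

```text
t 10.85 tcp [0.6415 0.0239 0.2125] zhead -89.0 down [-0.011 -0.009 -1.   ] w 0.0539 F [ 0.4  0.8 -1.4] j6 1.24
rot [-0.5  0.   0.6] shift [-4.5 92.4  0.1]
```

>>> arm_command(rows=[[-0.5,0,0.6,-5,0,0,1],[-0.5,0,0.6,-5,30,0,1],[-0.5,0,0.6,-5,60,0,1],[-0.5,0,0.6,-5,90,0,1],[-0.5,0,0.6,-5,115,0,1],[-0.5,0,0.6,-5,128,0,1],[-0.5,0,0.6,-5,134,0,1],[-0.5,0,0.6,-5,136,0,1],[-0.5,0,0.6,-5,138,0,1],[-0.5,0,0.6,-5,138,0,1]])

```text
t: 11.85
tool_pos: [0.6464, 0.0227, 0.077]
orientation: [-0.005, 0.707, -0.707, 0.007]
wrist_force: [0.1, 0.6, -2.4]
width: 0.0534
```

>>> arm_command(rows=[[0,0,0,0,1,0,1],[0,0,0,0,2,0,1],[0,0,0,0,3,0,1],[0,0,0,0,3,0,1]])

```text
t: 12.25
tool_pos: [0.6458, 0.0224, 0.0727]
orientation: [-0.006, 0.707, -0.707, 0.007]
wrist_force: [0.3, 0.0, -2.3]
width: 0.0537
```

>>> arm_command(rows=[[0,0,0,0,1,0,1],[0,0,0,0,2,0,1],[0,0,0,0,3,0,1],[0,0,0,0,4,0,1],[0,0,0,0,4,0,1]])

```text
t: 12.75
tool_pos: [0.6459, 0.0225, 0.0688]
orientation: [-0.006, 0.707, -0.707, 0.007]
wrist_force: [-1.1, -0.2, -1.8]
width: 0.0536
```

>>> arm_command(rows=[[0,0,0,0,1,0,1],[0,0,0,0,1,0,1],[0,0,0,0,2,0,1],[0,0,0,0,2,0,1]])

```text
t: 13.15
tool_pos: [0.6461, 0.0225, 0.0687]
orientation: [0.005, -0.707, 0.707, -0.007]
wrist_force: [-4.2, -0.1, 7.8]
width: 0.0534
```

Contact with the floor. I'll release to a modest opening and lift out.

>>> arm_command(rows=[[0,0,0,0,0,0,-0.6],[0,0,0,0,0,0,-0.6],[0,0,0,0,0,0,-0.6],[0,0,0,0,0,0,-0.6],[0,0,0,0,-20,0,-0.6],[0,0,0,0,-60,0,-0.6],[0,0,0,0,-110,0,-0.6],[0,0,0,0,-160,0,-0.6],[0,0,0,0,-180,0,-0.6],[0,0,0,0,-180,0,-0.6]])

```text
t: 14.15
tool_pos: [0.647, 0.0224, 0.252]
orientation: [-0.003, 0.708, -0.707, 0.009]
wrist_force: [0.5, -1.0, 0.5]
width: 0.0682
```

```bash
python3 - <<'E'
from h import *
plan([.6294,-.3014,.25],-88)
E
```

```text
t 14.15 tcp [0.647  0.0224 0.252 ] zhead -89.0 down [ 0.009  0.001 -1.   ] w 0.0682 F [ 0.5 -1.   0.5] j6 1.24
rot [ 0.1 -1.  -0.5] shift [ 23.2   1.4 323.4]
```

>>> arm_command(rows=[[0,-1,0,3,0,40,-0.6],[0,-1,0,6,0,85,-0.6],[0,-1,0,9,0,130,-0.6],[0,-1,0,12,0,175,-0.6],[0,-1,0,15,0,220,-0.6],[0,-1,0,18,0,265,-0.6],[0,-1,0,21,0,300,-0.6],[0,-1,0,23,0,323,-0.6],[0,-1,0,23,0,323,-0.6],[0,-1,0,23,0,323,-0.6]])

```text
t: 15.15
tool_pos: [0.6281, -0.3011, 0.2452]
orientation: [-0.012, 0.707, -0.707, 0.012]
wrist_force: [0.5, 1.3, 0.2]
width: 0.0684
```

```bash
python3 - <<'E'
from h import *
d=shot('scene','pics/s5.png');e=shot('top','pics/t5.png')
plan([.6294,-.3014,.151],-88)
a=d["image"][130:220,190:280];b=e["image"][100:200,250:440]
cv2.imwrite('pics/v5.png',np.hstack([cv2.resize(a,(350,350),interpolation=cv2.INTER_CUBIC),cv2.resize(d["image"][195:290,265:395],(450,350),interpolation=cv2.INTER_CUBIC)]))
E
```

```text
t 15.25 tcp [ 0.6285 -0.3     0.2461] zhead -87.9 down [ 0.001  0.001 -1.   ] w 0.0686 F [-0.6  0.7 -0.4] j6 1.77
rot [ 0.   0.1 -0. ] shift [-0.8 95.1  1.5]
```

View pics/v5.png

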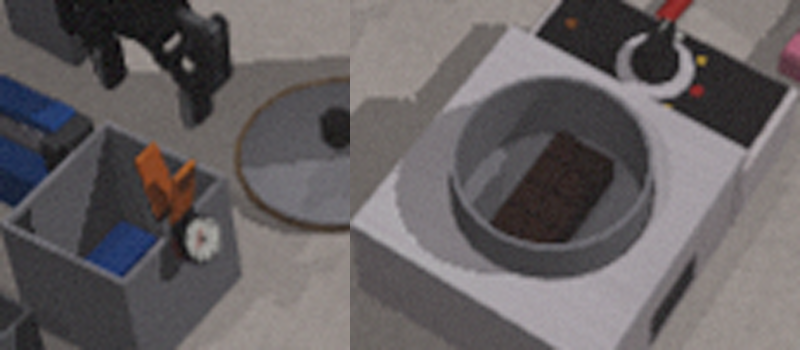

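The left view shows the fingers above the clip, its wings at about (168,185) and its dial at (203,240). The right view shows the dark block flat in the middle of the pan at about (553,188). The lid is on the mat. I'll descend on the clip and squeeze.

>>> arm_command(rows=[[0,0,0,-1,40,1,-0.6],[0,0,0,-1,80,1,-0.6],[0,0,0,-1,96,1,-0.6],[0,0,0,-1,96,1,-0.6],[0,0,0,-1,96,1,0],[0,0,0,-1,96,1,0.3],[0,0,0,-1,96,1,0.6],[0,0,0,-1,96,1,0.8],[0,0,0,-1,96,1,1],[0,0,0,-1,96,1,1]])

```text
t: 16.25
tool_pos: [0.6312, -0.3019, 0.1561]
orientation: [0.01, -0.706, 0.708, -0.016]
wrist_force: [-0.7, 3.1, 9.2]
width: 0.0126
```

>>> arm_command(rows=[[0,0,0,0,0,0,1],[0,0,0,0,0,0,1],[0,0,0,0,0,0,1]])

```text
t: 16.55
tool_pos: [0.6311, -0.302, 0.1561]
orientation: [0.01, -0.706, 0.708, -0.016]
wrist_force: [-0.2, 3.6, 8.8]
width: 0.0123
```

>>> arm_command(rows=[[0,0,0,0,-10,0,1],[0,0,0,0,-25,0,1],[0,0,0,0,-45,0,1],[0,0,0,0,-70,0,1],[0,0,0,0,-95,0,1],[0,0,0,0,-120,0,1],[0,0,0,0,-130,0,1],[0,0,0,0,-130,0,1],[0,0,0,0,-130,0,1]])

```text
t: 17.45
tool_pos: [0.6293, -0.3017, 0.2795]
orientation: [-0.012, 0.707, -0.707, 0.013]
wrist_force: [0.8, 0.0, -0.4]
width: 0.0124
```

```bash
python3 - <<'E'
from h import *
d=shot('scene','pics/s6.png');e=shot('top','pics/t6.png')
plan([.648,.102,.30],-89)
p=proj(cal('pics/s6.png'),manip.state()['tool_pos'])[0].astype(int);print(p)
a=d["image"][p[1]-45:p[1]+55,p[0]-50:p[0]+50]
cv2.imwrite('pics/v6.png',cv2.resize(a,(600,600),interpolation=cv2.INTER_CUBIC))
E
```

```text
t 17.55 tcp [ 0.629  -0.3016  0.2787] zhead -88.0 down [-0.001  0.001 -1.   ] w 0.0123 F [-0.1 -1.1 -0.6] j6 1.77
rot [0.1 1.  0.1] shift [ -33.2  -20.9 -402.7]
[227 148]
```

View pics/v6.png

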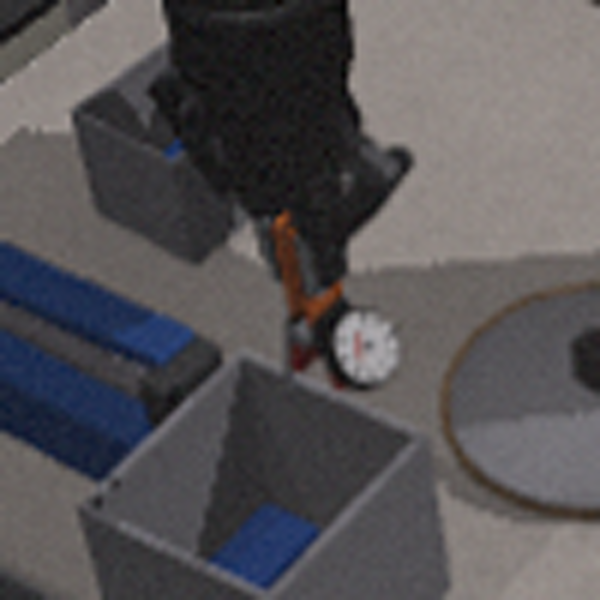

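The clip came free and hangs upright in the fingers, squeezed, with the dial at about (366,345) on the +y side and the jaws open below. I'll carry it to the pan's left (+y) rim.

>>> arm_command(rows=[[0,0,0,0,-20,-20,1],[0,2,0,-4,-21,-65,1],[0,2,0,-8,-21,-110,1],[0,2,0,-12,-21,-155,1],[0,2,0,-16,-21,-200,1],[0,2,0,-20,-21,-245,1],[0,2,0,-24,-21,-290,1],[0,2,0,-28,-21,-335,1],[0,2,0,-31,-21,-375,1],[0,2,0,-33,-21,-402,1]])

```text
t: 18.55
tool_pos: [0.6476, 0.1039, 0.3001]
orientation: [0.001, -0.707, 0.707, -0.0]
wrist_force: [0.5, 0.1, -0.5]
width: 0.0127
```

>>> arm_command(rows=[[0,0,0,0,0,0,1],[0,0,0,0,0,0,1],[0,0,0,0,0,0,1]])

```text
t: 18.85
tool_pos: [0.6481, 0.1002, 0.3014]
orientation: [-0.0, -0.707, 0.707, -0.0]
wrist_force: [0.1, 0.3, -0.6]
width: 0.0124
```

```bash
python3 - <<'E'
from h import *
plan([.648,.1018,.230],-90)
d=shot('scene','pics/s7.png');e=shot('top','pics/t7.png')
# orange wings / red jaws / white dial centroids in scene
im=d["image"]; hsv=cv2.cvtColor(im,cv2.COLOR_BGR2HSV)
p=proj(cal('pics/s7.png'),manip.state()['tool_pos'])[0];print('tcp px',p)
for n,lo,hi in(('orange',(5,150,90),(18,255,255)),('red',(0,150,50),(4,255,255)),('white',(0,0,130),(180,45,255))):
    m=cv2.inRange(hsv,lo,hi);q=np.argwhere(m);q=q[(abs(q[:,1]-p[0])<25)&(abs(q[:,0]-p[1])<35)]
    if len(q):print(n,len(q),q[:,::-1].mean(0),q[:,::-1].min(0),q[:,::-1].max(0))
E
```

```text
t 18.85 tcp [0.6481 0.1002 0.3014] zhead -90.0 down [ 0.001 -0.    -1.   ] w 0.0124 F [ 0.1  0.3 -0.6] j6 1.11
rot [-0. -0. -0.] shift [ 0.1 71.4 -1.7]
tcp px [349.58664231 209.74356588]
orange 25 [347.64 205.88] [328 199] [352 218]
red 32 [366.4375 195.8125] [352 181] [372 229]
white 666 [355.91591592 221.51801802] [325 175] [374 244]
```

>>> arm_command(rows=[[0,0,0,0,30,-1.5,1],[0,0,0,0,60,-1.5,1],[0,0,0,0,85,-1.5,1],[0,0,0,0,100,-1.5,1],[0,0,0,0,104,-1.5,1],[0,0,0,0,104,-1.5,1],[0,0,0,0,104,-1.5,1]])

```text
t: 19.65
tool_pos: [0.649, 0.1024, 0.1998]
orientation: [0.001, 0.707, -0.707, 0.001]
wrist_force: [-0.0, 0.2, -0.6]
width: 0.0128
```

```bash
python3 - <<'E'
from h import *
plan([.648,.1018,.172],-90)
d=shot('scene','pics/s8.png');e=shot('top','pics/t8.png')
c=cal('pics/s8.png');print(proj(c,[[.648,.1018,.134],[.648,.1018,.210],[.678,.0958,.134]]))
a=d["image"][190:290,300:400]
cv2.imwrite('pics/v8.png',cv2.resize(a,(600,600),interpolation=cv2.INTER_CUBIC))
E
```

```text
t 19.65 tcp [0.649  0.1024 0.1998] zhead -90.0 down [ 0.004  0.001 -1.   ] w 0.0128 F [-0.   0.2 -0.6] j6 1.11
rot [ 0.   0.  -0.2] shift [ 1.1 27.8  0.6]
[[347.51347804 250.144341  ]
 [348.70903331 232.9496806 ]
 [339.64022027 256.96936354]]
```

View pics/v8.png

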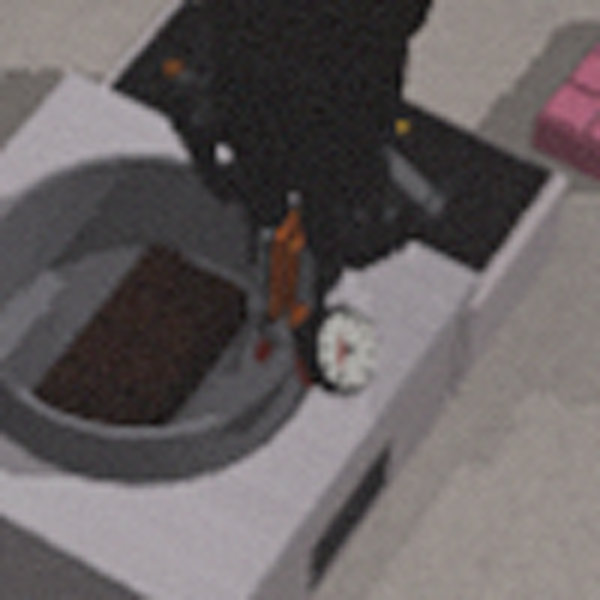

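The red jaw ends at (263,350) and (303,372) straddle the projected rim point (285,361), and the dial is outside at (348,350). I'll lower the clip slowly while watching the force.

>>> arm_command(rows=[[0,0,0,0,4,0,1],[0,0,0,0,8,0,1],[0,0,0,0,12,0,1],[0,0,0,0,15,0,1],[0,0,0,0,15,0,1],[0,0,0,0,15,0,1]])

```text
t: 20.35
tool_pos: [0.6483, 0.1025, 0.1828]
orientation: [-0.0, -0.707, 0.707, -0.001]
wrist_force: [-0.6, 0.2, -1.0]
width: 0.0121
```

>>> arm_command(rows=[[0,0,0,0,2,0,1],[0,0,0,0,4,0,1],[0,0,0,0,6,0,1],[0,0,0,0,8,0,1],[0,0,0,0,8,0,1],[0,0,0,0,8,0,1]])

```text
t: 20.95
tool_pos: [0.6483, 0.1025, 0.1748]
orientation: [0.0, 0.707, -0.707, 0.001]
wrist_force: [-0.2, -0.3, -1.6]
width: 0.0124
```

>>> arm_command(rows=[[0,0,0,0,1,0,1],[0,0,0,0,2,0,1],[0,0,0,0,3,0,1],[0,0,0,0,3,0,1],[0,0,0,0,3,0,1]])

```text
t: 21.45
tool_pos: [0.6483, 0.1025, 0.1718]
orientation: [0.0, 0.707, -0.707, 0.001]
wrist_force: [-0.1, 0.1, -0.1]
width: 0.0124
```

>>> arm_command(rows=[[0,0,0,0,1,0,1],[0,0,0,0,2,0,1],[0,0,0,0,3,0,1],[0,0,0,0,3,0,1]])

```text
t: 21.85
tool_pos: [0.6485, 0.1025, 0.1701]
orientation: [0.001, 0.707, -0.707, 0.001]
wrist_force: [-2.3, 0.2, 4.8]
width: 0.0121
```

Home contact at 0.170, as predicted. Releasing.

>>> arm_command(rows=[[0,0,0,0,-1,0,0.7],[0,0,0,0,-1,0,0.4],[0,0,0,0,-1,0,0.1],[0,0,0,0,-1,0,-0.3],[0,0,0,0,-1,0,-0.6],[0,0,0,0,-1,0,-0.6],[0,0,0,0,-1,0,-0.6],[0,0,0,0,-1,0,-0.6]])

```text
t: 22.65
tool_pos: [0.6484, 0.1026, 0.1699]
orientation: [0.0, 0.707, -0.707, 0.001]
wrist_force: [-0.0, 0.4, -0.0]
width: 0.0683
```

>>> arm_command(rows=[[0,0,0,0,-25,0,-0.6],[0,0,0,0,-60,0,-0.6],[0,0,0,0,-100,0,-0.6],[0,0,0,50,-110,10,-0.6],[0,0,0,100,-110,50,-0.4],[0,0,0,140,-110,75,-0.3],[0,0,0,166,-110,80,-0.3],[0,0,0,167,-110,81,-0.3],[0,0,0,167,-110,81,-0.3]])

```text
t: 23.55
tool_pos: [0.4808, 0.0213, 0.2807]
orientation: [0.001, 0.708, -0.707, 0.002]
wrist_force: [-0.6, 0.7, 0.0]
width: 0.0556
```

```bash
python3 - <<'E'
from h import *
plan([.482,.0215,.093],-89)
d=shot('scene','pics/s9.png');e=shot('top','pics/t9.png')
ct=cal('pics/t9.png');cs=cal('pics/s9.png')
for n,i,c in(('s',d["image"],cs),('t',e["image"],ct)):
    hsv=cv2.cvtColor(i,cv2.COLOR_BGR2HSV);m=cv2.inRange(hsv,(5,150,80),(18,255,255))
    p=proj(c,[.648,.102,.19])[0];print(n,'pred wingtop mid',np.round(p,1),'jaws',np.round(proj(c,[.648,.102,.134])[0],1))
    q=np.argwhere(m);q=q[(abs(q[:,1]-p[0])<18)&(abs(q[:,0]-p[1])<18)][:,::-1]
    print(len(q),q.mean(0).round(1),q.min(0),q.max(0))
    w=cv2.inRange(hsv,(0,0,120),(180,50,255));pd=proj(c,[.648,.1265,.134])[0];print('pred dial',pd.round(1))
    pw=[proj(c,[.648,.102+s*.02,.206])[0].round(1).tolist() for s in(1,-1)];print('pred wing tops out,in',pw)
E
```

```text
t 23.55 tcp [0.4808 0.0213 0.2807] zhead -90.0 down [ 0.004  0.001 -1.   ] w 0.0556 F [-0.6  0.7  0. ] j6 1.11
rot [ 0.1 -1.  -0.2] shift [-4.000e-01  1.877e+02  1.000e-01]
s pred wingtop mid [348.5 237.7] jaws [347.6 250.2]
93 [346.4 236.8] [341 228] [357 247]
pred dial [355.5 254.4]
pred wing tops out,in [[355.4, 237.4], [342.1, 230.5]]
t pred wingtop mid [263.5 141.9] jaws [265.4 147.3]<stdin>:9: RuntimeWarning: Mean of empty slice.
  ret = um.true_divide(
Traceback (most recent call last):
ValueError: zero-size array to reduction operation minimum which has no identity
```

The scene check matches: the orange wings span (341–357, 228–247), and the predicted wing tops are (342,230) and (355,237), so the clip stands home and upright. Now the heat knob.

>>> arm_command(rows=[[0,-1,0,-1,45,0,0],[0,-1,0,-1,95,0,0],[0,-1,0,-1,140,0,0],[0,-1,0,-1,175,0,0],[0,-1,0,-1,189,0,0],[0,-1,0,-1,189,0,0],[0,-1,0,-1,189,0,0]])

```text
t: 24.35
tool_pos: [0.4837, 0.0217, 0.0923]
orientation: [0.005, -0.707, 0.707, -0.008]
wrist_force: [-0.4, -0.1, 0.4]
width: 0.0431
```

>>> arm_command(rows=[[0,0,0,0,0,0,0.4],[0,0,0,0,0,0,0.7],[0,0,0,0,0,0,1],[0,0,0,0,0,0,1],[0,0,0,0,0,0,1],[0,0,0,0,0,0,1]])

```text
t: 24.95
tool_pos: [0.4835, 0.0225, 0.0927]
orientation: [-0.005, 0.708, -0.706, 0.008]
wrist_force: [-2.2, 3.4, 6.8]
width: 0.0129
```

>>> arm_command(rows=[[0,8,0,0,0,0,1],[0,16,0,0,0,0,1],[0,24,0,0,0,0,1],[0,32,0,0,0,0,1],[0,40,0,0,0,0,1],[0,45,0,0,0,0,1],[0,45,0,0,0,0,1]])

```text
t: 25.65
tool_pos: [0.484, 0.0238, 0.0927]
orientation: [0.267, 0.658, -0.653, -0.264]
wrist_force: [0.2, 9.0, 5.3]
width: 0.0125
```

>>> arm_command(rows=[[0,8,0,0,0,0,1],[0,16,0,0,0,0,1],[0,24,0,0,0,0,1],[0,32,0,0,0,0,1],[0,40,0,0,0,0,1],[0,45,0,0,0,0,1],[0,45,0,0,0,0,1],[0,45,0,0,0,0,1]])

```text
t: 26.45
tool_pos: [0.4852, 0.0244, 0.0928]
orientation: [0.496, 0.509, -0.501, -0.494]
wrist_force: [5.4, 11.0, 1.5]
width: 0.0128
```

```bash
python3 - <<'E'
from h import *
plan([.482,.0215,.093],-179)
E
```

```text
t 26.45 tcp [0.4852 0.0244 0.0928] zhead -178.9 down [ 0.009  0.006 -1.   ] w 0.0128 F [ 5.4 11.   1.5] j6 -0.45
rot [0.5 0.1 0.3] shift [-2.9 -0.3  3.2]
```

>>> arm_command(rows=[[0,0,0,0,0,0,0.6],[0,0,0,0,0,0,0.3],[0,0,0,0,0,0,0.3],[0,0,0,0,-20,0,0.3],[0,0,0,0,-60,0,0.3],[0,0,0,0,-110,0,0.3],[0,0,0,0,-160,0,0.3],[0,0,0,0,-200,0,0.3],[0,0,0,0,-200,0,0.3]])

```text
t: 27.35
tool_pos: [0.4836, 0.0208, 0.2974]
orientation: [0.498, 0.507, -0.501, -0.493]
wrist_force: [-0.8, -0.1, 0.5]
width: 0.0297
```

>>> arm_command(rows=[[0,0,0,45,0,0,0.3],[0,0,0,90,0,0,0.3],[0,0,0,135,0,0,0.3],[0,0,0,180,0,0,0.3],[0,0,0,225,0,0,0.3],[0,0,0,250,0,0,0.3],[0,0,0,250,0,0,0.3],[0,0,0,250,0,0,0.3]])

```text
t: 28.15
tool_pos: [0.4776, 0.2714, 0.2899]
orientation: [-0.496, -0.504, 0.505, 0.495]
wrist_force: [-1.1, 0.2, -0.3]
width: 0.0299
```

```bash
python3 - <<'E'
from h import *
print(manip.state()['tool_pos'],manip.state()['wrist_force'])
d=shot('scene','pics/s10.png');e=shot('top','pics/t10.png')
ct=cal('pics/t10.png');cs=cal('pics/s10.png')
for n,i,c in(('s',d["image"],cs),('t',e["image"],ct)):
    hsv=cv2.cvtColor(i,cv2.COLOR_BGR2HSV);p=proj(c,[.648,.102,.17])[0]
    q=np.argwhere(cv2.inRange(hsv,(5,130,60),(18,255,255)));q=q[(abs(q[:,1]-p[0])<14)&(abs(q[:,0]-p[1])<14)][:,::-1]
    print(n,'orange',len(q),*( (q.mean(0).round(1),q.min(0),q.max(0)) if len(q) else ()),'pred wing tops out,in',[proj(c,[.648,.102+s*.02,.206])[0].round(1).tolist() for s in(1,-1)])
    k=[proj(c,[.482+.02*np.cos(a),.0215+.02*np.sin(a),.115])[0] for a in np.radians([0,90,180,270])]
    print('knob bar px +x,+y,-x,-y',np.round(k,1).tolist())
# top-view knob crop rows (grey) for pointer, and before/after
for f in('t0','t10'):
    im=cv2.imread('pics/top0.png' if f=='t0' else 'pics/t10.png',0);print(f);print(im[192:214,276:302][::1])
hsv=cv2.cvtColor(d["image"],cv2.COLOR_BGR2HSV)
def cen(im,c,P,r,lo,hi):
    p=proj(c,P)[0];h=cv2.cvtColor(im,cv2.COLOR_BGR2HSV);q=np.argwhere(cv2.inRange(h,lo,hi));q=q[np.hypot(q[:,1]-p[0],q[:,0]-p[1])<r][:,::-1];return p.round(1),len(q),q.mean(0).round(1) if len(q) else None
print('knob lid on mat',cen(e["image"],ct,[.4166,-.3128,.057],14,(0,0,0),(180,255,45)))
print('dark block in pan',cen(e["image"],ct,[.646,.0225,.094],25,(0,40,0),(15,255,60)))
E
```

```text
[0.47758617 0.27139965 0.28989172] [-1.1345548   0.24808588 -0.29378087]
s orange 121 [346.8 238.7] [341 229] [357 250] pred wing tops out,in [[355.4, 237.4], [342.1, 230.5]]
knob bar px +x,+y,-x,-y [[349.8, 206.8], [359.2, 205.3], [356.8, 198.1], [347.5, 199.5]]
t orange 81 [262.7 143. ] [257 137] [269 149] pred wing tops out,in [[256.4, 140.0], [269.4, 140.5]]
knob bar px +x,+y,-x,-y [[288.1, 194.3], [281.4, 200.2], [287.3, 206.7], [294.0, 200.8]]
t0
[[ 10   9  51  90  80  30   9  22  47  63  81 111 125 110  83  53  31  18
    9   8   8   5   4  11   1  14]
 [ 14   3  72 104  77  20  44  99 125 125  97  75  90 108 125 126 113  75
   29   4   7  10   5  11   9   7]
 [  8   7  23  35  30  49 102 125 125  92  14   0   4  40  98 122 124 126
  101  50  14  14  12   7  10  18]
 [ 11   9  12   9  67 109 123 122 122  94  20  10  10   4  66 111 122 121
  124 103  51  14   7  13  14  12]
 [  5   7  10  60 105 123 123  94  37   0   8  14  11   9   0  41  98 124
  121 125 102  48   9  15  14   9]
 [ 10   9  22  95 126 125  98  37   5   5   5  10  12   6   5   4  17  91
  124 123 118  83   8  1
[... 3595 characters left out ...]
  16  19  17  20]
 [ 18  22  43  32  92 150 166 164 165 167 166 170 170 169 168 166 171 179
  176 124   8  18  21  21  18  21]
 [ 16  91 138 110  29  53 136 170 169 167 167 165 165 168 165 174 183 151
   80   3  15  17  18  18  20  23]
 [ 15 114 160 119  27   7  20  85 153 182 181 179 180 180 179 173 124  20
   16  17  21  18  20  20  17  16]
 [ 19  35  47  32  17  18  17  14   2  30  62  71  70  62  30   5  11  16
   17  21  17  22  23  22  22  19]
 [ 18  19  23  18  19  19  20  17  19  10  17  38  29   9  19  19  24  16
   23  16  23  20  23  21  19  21]]
knob lid on mat (array([390. , 228.4]), 61, array([389.3, 228. ]))
dark block in pan (array([290.7, 152.7]), 519, array([290.4, 153.1]))
```

All checks agree. The pointer stroke has gone from vertical to horizontal, towards the red mark, and the wings, lid knob and block are within about 1 px of prediction. Handing in.

```bash
python3 -c "
from station import manip
print(manip.close_job())"
```

```text
the job is handed in; nothing more can be done
None
```

All six steps are done and I handed the job in with the clock near 28 s. Hand-in gives no verdict, so the results below are from my own checks.

- **Lid:** it lies on the cork mat. The last top view puts its knob within 1 px of the predicted spot.
- **Dark block:** it lies flat in the middle of the pan with its long side along the clip's part of the rim, within 1 px of prediction. I lowered it until it touched the floor before letting go.
- **Thermometer:** it is clipped on the pan's left (+y) rim. I pushed it down until it touched at the predicted home height. The wings sit where an upright, home clip should be in both cameras, and the dial was outside when I lowered it.
- **Heat knob:** I turned it 90° clockwise. The pointer moved from the front to point left at the red mark, within a few degrees.
- **Robot:** the arm ended clear of everything, with no contact force. Nothing failed.

**Disagreements:**
- The pan centre differed by about 2 mm between estimates.
- The finger-opening reading ran about 2 mm low on the parts of known size.
- The hand rode up about 7 mm while squeezing the clip on the tub, which I allowed for in the placing height.

I did not take a final measurement of the jars and the white block. The arm made no contact with them in any force reading or picture I checked.

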